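Latch the equipment case

ROBOT

A 7-joint arm with a two-finger parallel gripper is mounted at the origin on a cart in front of the work surface, level with it; the furniture and walls round the work are solid. World frame = base frame: x ahead of the robot, y to its left, z up, the work surface at z = 0. Lengths are in m, angles in rad, forces in N, time in s.
With the tool pointing down it reaches from about 0.4 to 0.875 m from the base axis. Payload 6.5 kg.
Tool frame: the origin (TCP) lies midway between the tips of the shut fingers; the grasp point (between the pads) lies 19 mm behind it; z points along the fingers, y is the line along which they close (so a half turn about z gives the same grasp; the last joint's range is limited). The gripper opens to 88 mm and grips with 3 to 60 N. Pads are 18 mm wide; open, the fingers measure 123 mm over their backs; the gripper's body (75 mm by 187 mm) begins 45 mm behind the grasp point.
Start: joints at [-1.213, 0.536, -0.004, 1.538, 0.003, 1.067, -0.071], TCP at [0.267, 0.592, 0.239] pointing down, gripper open.
Joint ranges: [-2.7, 2.7], [-0.37, 2.16], [-1.27, 1.26], [0.24, 2.4], [-1.31, 4.45], [0.19, 1.91], [-2.76, 2.76]. Speed limits (rad/s): [2.39, 2.39, 3.14, 3.14, 3.14, 3.14, 3.14].

INTERFACE

Orientations are given as a unit quaternion [w, x, y, z].
In Python, from station import arm gives the robot as it stands. The module is installed in compiled form; this text tells all that it offers.
- The arm moves only by the tool drive_tool, never from a script. Its argument "rows" is a list of rows, each an object with "rot": the turn, a rotation vector about the tool's x, y, z in rad, a list of three; "translation": the shift along the tool's x, y, z in m, a list of three; "fingers": the opening, from 0 (shut) to 1 (fully open). In form: [{"rot": [wx, wy, wz], "translation": [tx, ty, tz], "fingers": fingers}, ...]. A call has 1 to 10 rows; each row shifts and turns the commanded pose from where the row before left it, along the tool's axes as they then stand; what a row does not reach is not made up. A row lasts 1/8 s, in which the tool goes at most 62.5 mm and 10.7 degrees, less where a joint would pass 70% of its speed; a pose out of reach is approached as far as the arm can. A call with a gripper value outside its range is refused whole. The fingers move at their own pace and stop on an object; "grip_force" is the grip in N (left out, the last holds). Time passes only in rows, so rows that do not move let the fingers close. It gives the time, the measured TCP pose, the force, the opening and the grip force at its end, in the units of the state.
- arm.state(): the state, without advancing time (a new reading comes with each control period).
- arm.camera(name): name is "scene" or "top"; returns the picture (384x512x3 uint8, blue, green, red); there is no depth.
- arm.calibration(name): a dict with "vertical_fov" (degrees; the focal length in pixels is half the picture's height over the tangent of half this angle, whatever the lens; pixels are square), "cx", "cy" (the principal point, pixels), "position" and "attitude" of the camera in the world. Camera axes: x right, y down, z forward; pixel columns grow to the right and rows downward; lengths in m; the calibration is good to about 2 mm. A picture is of the moment at which its call begins. calibration takes no time and is no camera call.
- arm.close_job(): hands the job in; it is judged then, once.
Trained networks look in the newest picture that a camera, given by its name, has taken for a name from the list of things; names that differ only in an ending like _2 or _b are one class to them, and where a whole thing is asked for, a point or a joint stands for the part that bears it (a point fixed in the world has none). Each returns a list of dicts, best first, with "conf" (0 to 1); they miss things now and then, are a little off and sometimes report something else, mostly with a low value. They report only what shows in the picture. A call takes as long as a camera call.
- arm.search_frame(label, camera): "point" ([x, y, z] in m, in the coordinates of the camera as it stood for that picture, good to about 4 mm: the middle of the surface that is visible of it).
- arm.spot_point(label, camera): "point" ([x, y, z] in m, in the coordinates of the camera as it stood for that picture, good to about 4 mm: a listed point, or the origin of a listed thing).
The state is a dict: "clock": time; "joint_positions": joint angles; "dq": joint speeds; "joint_torque": joint torques, N m; "position": TCP position; "tool_rot": TCP orientation; "ft_force": force on the tool from outside, world axes, zero at the start; "wrist_torque": the same for the moment, N m; "grip_width": finger opening in m; "grasp_force": force on a finger pad.
Only numpy, scipy, OpenCV 4.12 (cv2) and the standard library are available. Lean on these libraries where they do the work, as an engineer would, in place of code of your own. Each camera call takes 0.05 s, during which the arm holds its last target. There are 200 camera calls.

TASK

Swing the lid of the upright equipment case shut and bed it into its rubber seal with a firm push of about 20 N, then loop the wire bail of the toggle latch over the keeper on the lid and let go of it, and last press the lever down flat so that the latch pulls the lid tight. Go by feel: never push the lid or the lever with more than 30 N, and leave the small things on and around the case where they are.

Things in the scene. Friction and masses are not known exactly. Their poses are not given: they have to be found in the camera images.
- case: grey hard-shell case standing on its hinge side on the desk mat; fixed. Origin on the desk, mid-width, on the parting line of body and lid. Case frame: x from the lid into the body (away from the robot at yaw 0), y along the 220 mm width, z up. Body x 0 to 100 mm, lid x -45 to 0 when shut, both 130 mm high. Steel toggle latch at y = 0: lever on top of the body, keeper on top of the lid.
- lid (a joint): lid angle, rad: 0 = drawn tight, larger = top leaning to case -x about a hinge along y at case (0, 0, 6 mm). Starts 0.15 to 0.36; stays where left (friction: 3 to 6 N at the top edge). The rubber seal is met at about 0.028 (3.5 mm from tight at the top); it starts to give at 9 to 12 N and takes 15 to 20 N more a mm; let go, it springs back to about 0.028. Only the latch holds it tighter.
- lid_face (a point): point on the flat outer face of the lid, at mid width, 10 mm below its top edge: a place to push. Moves with the lid.
- keeper (a point): seat of the bail bar's centre when hooked: case (-20.3, 0, 141.5 mm) with the lid tight; moves with the lid. The steel keeper is 20 mm wide, 19 high: a post with its face 2 mm to +x of here, a nose overhanging to 3 mm to -x, from 3 to 7 mm above, and a step that carries the bar, 3 mm below, reaching 10 mm to -x. The bar must come down 5 to 10 mm to -x of here and then go back (+x) under the nose.
- pivot (a point): pivot axis of the lever (along y) at case (30, 0, 144 mm); fixed to the case.
- lever (a joint): lever angle, rad: 0 = pressed flat, pointing to case +x (hard stop); pi/2 = upright; up to 2.0, leaning to -x over the lid. Starts 0.95 to 1.15, stays where left (slight friction) and follows when the bail is pulled. With the bail hooked, pressing it down near its end takes 2 to 5 N, most half-way; it goes over centre about 0.15 rad before flat and is then pressed on to the stop.
- lever_tip (a point): upper face of the lever at its free end, 62 mm along it from the pivot. The lever is a flat steel plate 20 mm wide and 4 mm thick, reaching 64 mm from the pivot; its upper face (towards the lid when upright) lies 6 mm off the line through the pivot.
- bail (a joint): angle of the bail to the lever, rad. The bail's angle over the horizontal is bail minus lever: 0 = lying level towards the lid (-x), pi/2 = standing. It starts standing (1.3 to 1.7), held by slight friction; tipped below about 1.1 it falls onto the lid by its own weight.
- bail_bar (a point): centre of the bail's cross bar (along y, 4 mm wire, 34 mm wide). The bail is hinged to the lever 14 mm from the pivot, in the direction (lever - 0.14) over case +x, so below the lever when flat. The bar lies 63 mm from that hinge, square to it; the legs pass at y = +-15 mm beside lever and keeper.
- pull (a point): centre of the bail's finger pull: steel rod 8 mm thick, 18 mm long along y, on a tongue beyond the bar: with the bail level, 20 mm farther to -x than the bar and 18 mm higher. Pinched by its two ends (along y) it can turn between the fingers, so the bail swings over without turning the gripper.
- eraser: small eraser 21x44x12 mm lying on the top of the case, 65 to 85 mm to the +y side of the latch; leave alone
- tape_measure: tape measure 36x68x60 mm on the desk beside the case; leave alone
- earbud_case: earbud case 26x58x41 mm on the desk at the other side of the case; leave alone
- loupe: loupe, black metal cup 41 mm across and 32 mm high, on the desk in front of the lid; leave alone
- usb_stick: usb stick 18x50x9 mm on the desk in front of the lid; leave alone
- highlighter: highlighter pen 14x113x16 mm on the desk to the left; leave alone

How it is judged:
On the way, in this order (a step that is already met when the one before it is completed fails the run):
1. the lid is swung shut and bedded into its seal (pressed to within 0.0262 rad of tight, which takes some 15 N at its top edge), with the lever still up (value of joint lid below 0.0262 rad and value of joint lever above 0.6 rad), for 0.1 s.
2. the bail's bar lies in front of the keeper's post, no higher than the underside of its nose, with the lever still up and the fingers off the bail (z of bail_bar in the frame of keeper below 0.003 m and x of bail_bar in the frame of keeper between -0.02 and 0.002 m and value of joint lever above 0.6 rad and contact force between the fingers and lever below 0.1 N), for 0.2 s.
At the end, for the whole second after the job is handed in: lever flat (within 0.04 rad of its stop), bail bar in the keeper's seat (within 5 mm), lid held tight on the seal (within 0.014 rad, under 2 mm at the top), the six small loose things within 20 mm of where they were (value of joint lever below 0.04 rad and value of joint lid below 0.014 rad and distance between bail_bar and keeper below 0.005 m and distance of each of eraser, tape_measure, earbud_case, loupe, usb_stick, highlighter from where it was at the start of the episode below 0.02 m); the robot touches nothing.
It fails at once if the lid is pushed with more than 30 N (contact force between the arm and lid above 30 N).
It fails at once if the lid is pushed with more than 30 N by the fingers (contact force between the fingers and lid above 30 N).
It fails at once if the lever plate is pressed with more than 30 N (contact force between the fingers and lever_c0 above 30 N).
It fails at once if a bystander is shoved more than 20 mm (distance of any of eraser, tape_measure, earbud_case, loupe, usb_stick, highlighter from where it was at the start of the episode above 0.02 m).
It also fails if it takes over 72 s, if anything falls off the work surface, if the arm or the gripper's body presses on something with over 40 N, if the wrist force passes 120 N, or if a joint passes its speed limit or range.

## Working session

There is one attempt and no reset: what is moved stays moved. The work goes in short steps, Python scripts to look and compute and a tool call to move; the robot and the scene stay as the last step left them, time stands still between calls to the robot, and variables do not carry over. Pictures are saved under pics/ and viewed, at most 10 in all, crops included, and the job is handed in when it is done.

Besides the shell and the picture viewer there is one more tool, called after ">>>" by a JSON object that holds its "fn" and its "kwargs". drive_tool: Moves the arm, as the interface text tells. Its arguments: {"type":"object","properties":{"rows":{"type":"array","items":{"type":"object","properties":{"rot":{"type":"array","items":{"type":"number"}},"translation":{"type":"array","items":{"type":"number"}},"fingers":{"type":"number"}}}},"grip_force":{"type":"number"}},"required":["rows"]}

```bash
mkdir -p pics; cat > h.py <<'E'
import numpy as np, cv2
from scipy.spatial.transform import Rotation as R
from station import arm
def Rm(a):
    a=np.array(a,float)
    return a if a.shape==(3,3) else R.from_quat(a[[1,2,3,0]]).as_matrix()
def world(p,cam):
    c=arm.calibration(cam); return Rm(c["attitude"])@np.array(p)+np.array(c["position"])
def proj(P,cam):
    c=arm.calibration(cam); q=Rm(c["attitude"]).T@(np.array(P)-np.array(c["position"]))
    f=192/np.tan(np.radians(c["vertical_fov"]/2)); return np.round([c["cx"]+f*q[0]/q[2],c["cy"]+f*q[1]/q[2]],1)
E
python3 - <<'E'
from h import *
for cam in("scene","top"):
    print(cam,arm.calibration(cam))
    im=arm.camera(cam); cv2.imwrite(f"pics/{cam}0.png",im)
    for n in ["case","lid_face","keeper","pivot","lever_tip","bail_bar","pull"]:
        for d in arm.spot_point(n,cam)[:2]: print(n,round(d["conf"],2),world(d["point"],cam).round(4),proj(world(d["point"],cam),cam))
    for n in ["eraser","tape_measure","earbud_case","loupe","usb_stick","highlighter"]:
        for d in arm.search_frame(n,cam)[:1]: print(n,round(d["conf"],2),world(d["point"],cam).round(3))
s=arm.state();print(s)
E
```

```text
scene {'vertical_fov': 44.96244450170216, 'cx': 266.0648866676096, 'cy': 186.03583002149853, 'position': array([-0.01040531, -0.46467772,  0.99038977]), 'attitude': array([-0.30430797,  0.88166967, -0.33776556,  0.12637118])}
case 0.68 [ 0.5407 -0.0273  0.0007] [303.1 214.1]
lid_face 0.72 [0.3595 0.0007 0.0006] [243.2 247.2]
lid_face 0.55 [ 0.4692 -0.0456  0.1109] [290.8 208.5]
keeper 0.71 [ 0.4924 -0.0362  0.1347] [295.8 194.7]
keeper 0.23 [ 0.5824 -0.0178  0.2395] [321.7 140.4]
pivot 0.86 [ 0.572  -0.0244  0.1447] [316.3 171.7]
lever_tip 0.58 [ 0.5921 -0.0195  0.2041] [323.4 149.5]
bail_bar 0.45 [ 0.5692 -0.0243  0.2157] [318.6 152.1]
pull 0.54 [ 0.471  -0.0457  0.1079] [291.4 208.8]
pull 0.52 [ 0.581  -0.0199  0.2398] [322.  141.1]
tape_measure 0.85 [0.52  0.149 0.043]
earbud_case 0.94 [ 0.571 -0.195  0.038]
loupe 0.75 [ 0.357 -0.002  0.023]
usb_stick 0.72 [ 0.4   -0.148  0.005]
highlighter 0.79 [0.316 0.283 0.007]
top {'vertical_fov': 53.88309081672534, 'cx': 251.8351067540639, 'cy': 195.76312554047473, 'position': array([0.26447346, 0.06261971, 1.22576786]), 'attitude': array([-
[... 664 characters left out ...]
tions': array([-1.2132362 ,  0.53643664, -0.00441458,  1.53791044,  0.00259585,
        1.06732543, -0.07119973]), 'dq': array([ 0.00022603,  0.00036885, -0.0015303 ,  0.00080229,  0.00081907,
       -0.00357825,  0.00167778]), 'joint_torque': array([-1.48082756e-03, -5.70901787e+01,  9.88932364e-01, -2.51922101e+01,
       -5.63791534e-02,  1.08456126e-02,  8.86228605e-06]), 'position': array([0.26725488, 0.59248714, 0.23868791]), 'tool_rot': array([ 3.44702866e-06,  2.10275145e-01,  9.77642246e-01, -3.79419229e-05]), 'ft_force': array([0.99316455, 0.22035913, 0.03728825]), 'wrist_torque': array([ 0.02084154, -0.01731991, -0.01015876]), 'grasp_force': 0.0, 'grip_width': 0.08812173140872478}
```

```bash
cat >> h.py <<'E'
def model(v):
    x,y,yaw,lid,lev,bail=v
    def w(p): c,s=np.cos(yaw),np.sin(yaw); return np.array([x+c*p[0]-s*p[1],y+s*p[0]+c*p[1],p[2]])
    def L(px,pz): # lid rotation about (0,6mm), top to -x
        c,s=np.cos(lid),np.sin(lid); pz=pz-.006; return [c*px-s*pz,0,.006+c*pz+s*px]
    d=lambda a:np.array([np.cos(a),0,np.sin(a)])
    piv=np.array([.03,0,.144]); h=piv+.014*d(lev-.14)
    b=bail-lev; u=np.array([-np.cos(b),0,np.sin(b)]); n=np.array([np.sin(b),0,np.cos(b)])
    return dict(case=w([0,0,0]),lid_face=w(L(-.045,.12)),keeper=w(L(-.0203,.1415)),pivot=w(piv),
      lever_tip=w(piv+.062*d(lev)+.006*d(lev+np.pi/2)),bail_bar=w(h+.063*u),pull=w(h+.083*u+.018*n),hinge=w(h))
E
python3 - <<'E'
from h import *
from scipy.optimize import least_squares
D=[("case",.5407,-.0273,.0007),("lid_face",.4692,-.0456,.1109),("keeper",.4924,-.0362,.1347),("pivot",.572,-.0244,.1447),("lever_tip",.5921,-.0195,.2041),("bail_bar",.5692,-.0243,.2157),("pull",.581,-.0199,.2398),
("case",.5446,-.0276,-.0013),("lid_face",.4756,-.0398,.106),("keeper",.4978,-.0341,.1329),("pivot",.5717,-.0216,.1455),("lever_tip",.5965,-.012,.2039),("bail_bar",.5685,-.0227,.2177),("pull",.587,-.0143,.2394)]
f=lambda v:np.concatenate([(model(v)[d[0]]-d[1:])for d in D])/.004
r=least_squares(f,[.54,-.03,.15,.2,1.05,2.5],loss="soft_l1");print(r.x, r.fun.reshape(-1,3).round(1)*4)
for k,p in model(r.x).items(): print(k,p.round(4),proj(p,"scene"))
im=cv2.imread("pics/scene0.png")
for k,p in model(r.x).items(): cv2.circle(im,tuple(int(a) for a in proj(p,"scene").round()),1,(0,0,255),-1)
a=cv2.resize(im[90:290,180:400],None,fx=2.7,fy=2.7,interpolation=cv2.INTER_CUBIC)
cv2.imwrite("pics/a.png",a)
E
```

```text
[ 0.54226271 -0.02744907  0.19497533  0.21840543  1.10479869  2.50893252] [[ 1.6 -0.  -0.8]
 [ 5.6  4.8 -3.2]
 [ 1.6 -0.8 -0.8]
 [-0.4  2.8 -0.8]
 [ 1.6  2.4 -2. ]
 [ 0.   2.   2. ]
 [ 2.4  0.4  0.4]
 [-2.4  0.   1.2]
 [-0.8 -0.8  1.6]
 [-3.6 -2.8  0.8]
 [-0.  -0.  -1.6]
 [-2.8 -5.2 -2. ]
 [ 0.8  0.4 -0. ]
 [-3.6 -5.2  0.8]]
case [ 0.5423 -0.0274  0.    ] [303.6 214. ]
lid_face [ 0.4749 -0.0407  0.1075] [291.1 206.7]
keeper [ 0.494  -0.037   0.1339] [296.5 194.7]
pivot [ 0.5717 -0.0216  0.144 ] [315.4 171.3]
lever_tip [ 0.5938 -0.0173  0.2021] [323.1 149.2]
bail_bar [ 0.5693 -0.0221  0.2176] [318.  150.9]
pull [ 0.5834 -0.0193  0.2403] [322.5 140.3]
hinge [ 0.5795 -0.0201  0.1555] [317.7 166.1]
```

View pics/a.png

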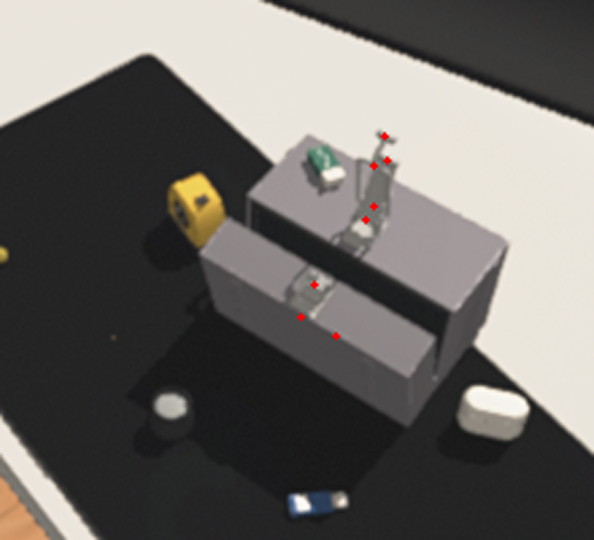

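```bash
cat > fit.py <<'E'
from h import *
from scipy.optimize import least_squares
px=np.array([[294.1,140],[368.1,180],[271.9,161.1],[347.4,204.1],[254.1,183.3],[331.9,228.9]])
def g(v):
    x,y,yaw,lid=v;c,s=np.cos(yaw),np.sin(yaw);o=[]
    cl,sl=np.cos(lid),np.sin(lid)
    for p in [(.1,.11,.13),(.1,-.11,.13),(0,.11,.13),(0,-.11,.13),(-.045*cl-sl*.124,.11,.006+cl*.124-sl*.045),(-.045*cl-sl*.124,-.11,.006+cl*.124-sl*.045)]:
        o.append(proj([x+c*p[0]-s*p[1],y+s*p[0]+c*p[1],p[2]],"scene"))
    return (np.array(o)-px).ravel()
r=least_squares(g,[.542,-.027,.195,.22],diff_step=1e-2);print(r.x,r.fun.reshape(-1,2).round(1))
E
python3 fit.py
```

```text
[ 0.54229581 -0.02832656  0.19617101  0.21623683] [[-0.3 -1.2]
 [ 1.  -1.3]
 [-0.9  0.8]
 [ 0.8  1.3]
 [-0.4 -0.5]
 [-0.4  0.1]]
```

>>> {"fn": "drive_tool", "kwargs": {"rows": [{"rot":[0,0,-0.155],"translation":[0,0,0],"fingers":0},{"rot":[0,0,-0.155],"translation":[0,0,0],"fingers":0},{"rot":[0,0,-0.155],"translation":[0,0,0],"fingers":0},{"rot":[0,0,-0.155],"translation":[0,0,0],"fingers":0},{"rot":[0,0,0],"translation":[0,-0.05,0],"fingers":0},{"rot":[0,0,0],"translation":[0,-0.06,0],"fingers":0},{"rot":[0,0,0],"translation":[0,-0.06,0],"fingers":0},{"rot":[0,0,0],"translation":[0,-0.06,0],"fingers":0},{"rot":[0,0,0],"translation":[0,-0.06,0],"fingers":0},{"rot":[0,0,0],"translation":[0,-0.06,0],"fingers":0}]}}

```text
clock: 2.65
position: [0.3359, 0.2474, 0.239]
tool_rot: [0.0, -0.098, 0.995, 0.0]
ft_force: [1.3, -0.6, 0.6]
grip_width: 0.0004
grasp_force: 0.0
```

>>> {"fn": "drive_tool", "kwargs": {"rows": [{"rot":[0,0,0],"translation":[-0.006,-0.055,0],"fingers":0},{"rot":[0,0,0],"translation":[-0.006,-0.055,0],"fingers":0},{"rot":[0,0,0],"translation":[-0.006,-0.055,0],"fingers":0},{"rot":[0,0,0],"translation":[-0.006,-0.055,0],"fingers":0},{"rot":[0,0,0],"translation":[-0.006,-0.055,0],"fingers":0},{"rot":[0,0,0],"translation":[-0.006,-0.034,0],"fingers":0},{"rot":[0,0,0],"translation":[0,0,0.045],"fingers":0},{"rot":[0,0,0],"translation":[0,0,0.045],"fingers":0},{"rot":[0,0,0],"translation":[0,0,0.043],"fingers":0},{"rot":[0,0,0],"translation":[0,0,0],"fingers":0}]}}

```text
clock: 3.9
position: [0.429, -0.0469, 0.1039]
tool_rot: [-0.003, -0.098, 0.995, 0.0]
ft_force: [-0.7, 1.3, 0.7]
grip_width: 0.0006
grasp_force: 0.0
```

```bash
cat >> h.py <<'E'
X0,Y0,YAW=.5423,-.0278,.196
def case(p):
    c,s=np.cos(YAW),np.sin(YAW); d=np.array(p)-[X0,Y0,0]; return np.array([c*d[0]+s*d[1],-s*d[0]+c*d[1],d[2]])
def st():
    s=arm.state(); c,q=np.cos(YAW),np.sin(YAW); f=s["ft_force"]
    print("t",s["clock"],"TCP case mm",(case(s["position"])*1e3).round(1),"F case",np.round([c*f[0]+q*f[1],-q*f[0]+c*f[1],f[2]],1),"w",round(s["grip_width"],4))
E
python3 -c "
from h import *
st();print(arm.state()['joint_positions'])"
```

```text
t 3.9 TCP case mm [-114.9    3.4  103.9] F case [-0.4  1.4  0.7] w 0.0006
[-0.16272617  0.40883815  0.19902585  2.1978807  -0.14949927  0.55286606
  1.91516705]
```

>>> {"fn": "drive_tool", "kwargs": {"rows": [{"rot":[0,0,0],"translation":[-0.013,-0.003,0],"fingers":0},{"rot":[0,0,0],"translation":[-0.013,0,0],"fingers":0},{"rot":[0,0,0],"translation":[-0.004,0,0],"fingers":0},{"rot":[0,0,0],"translation":[-0.004,0,0],"fingers":0},{"rot":[0,0,0],"translation":[-0.004,0,0],"fingers":0},{"rot":[0,0,0],"translation":[-0.004,0,0],"fingers":0},{"rot":[0,0,0],"translation":[-0.004,0,0],"fingers":0},{"rot":[0,0,0],"translation":[-0.002,0,0],"fingers":0}]}}

```text
clock: 4.9
position: [0.4769, -0.0407, 0.1057]
tool_rot: [-0.002, -0.098, 0.995, 0.0]
ft_force: [-6.1, -0.8, 3.7]
grip_width: 0.0007
grasp_force: 2.9
```

```bash
python3 -c "
from h import *
st()"
```

```text
t 4.9 TCP case mm [-6.670e+01  1.000e-01  1.057e+02] F case [-6.1  0.4  3.7] w 0.0007
```

>>> {"fn": "drive_tool", "kwargs": {"rows": [{"rot":[0,0,0],"translation":[-0.003,0,0],"fingers":0},{"rot":[0,0,0],"translation":[-0.002,0,0],"fingers":0},{"rot":[0,0,0],"translation":[-0.001,0,0],"fingers":0},{"rot":[0,0,0],"translation":[-0.001,0,0],"fingers":0}]}}

```text
clock: 5.4
position: [0.4842, -0.0393, 0.1058]
tool_rot: [-0.001, -0.098, 0.995, 0.0]
ft_force: [-5.9, -1.4, 2.7]
grip_width: 0.0005
grasp_force: 2.5
```

```bash
python3 -c "
from h import *
st()"
```

```text
t 5.4 TCP case mm [-5.930e+01  1.000e-01  1.058e+02] F case [-6.  -0.2  2.7] w 0.0005
```

>>> {"fn": "drive_tool", "kwargs": {"rows": [{"rot":[0,0,0],"translation":[-0.001,0,0],"fingers":0},{"rot":[0,0,0],"translation":[-0.001,0,0],"fingers":0},{"rot":[0,0,0],"translation":[0,0,0],"fingers":0}]}}

```text
clock: 5.78
position: [0.4867, -0.0388, 0.1057]
tool_rot: [-0.001, -0.098, 0.995, 0.0]
ft_force: [-4.9, -0.7, 3.8]
grip_width: 0.0005
grasp_force: 3.1
```

>>> {"fn": "drive_tool", "kwargs": {"rows": [{"rot":[0,0,0],"translation":[-0.001,0,0],"fingers":0},{"rot":[0,0,0],"translation":[-0.001,0,0],"fingers":0},{"rot":[0,0,0],"translation":[0,0,0],"fingers":0}]}}

```text
clock: 6.15
position: [0.4867, -0.0388, 0.1053]
tool_rot: [-0.003, -0.098, 0.995, 0.0]
ft_force: [-10.9, -1.8, 8.3]
grip_width: 0.0003
grasp_force: 5.4
```

>>> {"fn": "drive_tool", "kwargs": {"rows": [{"rot":[0,0,0],"translation":[-0.001,0,-0.001],"fingers":0},{"rot":[0,0,0],"translation":[-0.001,0,0],"fingers":0},{"rot":[0,0,0],"translation":[0,0,0],"fingers":0}]}}

```text
clock: 6.52
position: [0.4869, -0.0387, 0.1055]
tool_rot: [-0.005, -0.098, 0.995, 0.0]
ft_force: [-11.8, -3.4, 4.1]
grip_width: 0.0006
grasp_force: 6.4
```

>>> {"fn": "drive_tool", "kwargs": {"rows": [{"rot":[0,0,0],"translation":[-0.001,0,0],"fingers":0},{"rot":[0,0,0],"translation":[-0.001,0,0],"fingers":0},{"rot":[0,0,0],"translation":[0,0,0],"fingers":0}]}}

```text
clock: 6.9
position: [0.4872, -0.0386, 0.1056]
tool_rot: [-0.006, -0.097, 0.995, 0.0]
ft_force: [-18.0, -3.9, 11.5]
grip_width: 0.0001
grasp_force: 9.3
```

>>> {"fn": "drive_tool", "kwargs": {"rows": [{"rot":[0,0,0],"translation":[-0.001,0,-0.001],"fingers":0},{"rot":[0,0,0],"translation":[0,0,0],"fingers":0},{"rot":[0,0,0],"translation":[0,0,0],"fingers":0}]}}

```text
clock: 7.28
position: [0.4874, -0.0386, 0.1058]
tool_rot: [-0.007, -0.097, 0.995, 0.0]
ft_force: [-16.6, -4.3, 4.3]
grip_width: 0.0004
grasp_force: 8.6
```

>>> {"fn": "drive_tool", "kwargs": {"rows": [{"rot":[0,0,0],"translation":[-0.001,0,0],"fingers":0},{"rot":[0,0,0],"translation":[-0.0005,0,0],"fingers":0},{"rot":[0,0,0],"translation":[0,0,0],"fingers":0}]}}

```text
clock: 7.65
position: [0.4875, -0.0386, 0.1058]
tool_rot: [-0.008, -0.097, 0.995, 0.0]
ft_force: [-21.1, -5.1, 10.5]
grip_width: 0.0004
grasp_force: 10.9
```

```bash
python3 -c "
from h import *
st()"
```

```text
t 7.65 TCP case mm [-5.590e+01  1.000e-01  1.058e+02] F case [-21.7  -0.9  10.5] w 0.0004
```

>>> {"fn": "drive_tool", "kwargs": {"rows": [{"rot":[0,0,0],"translation":[0,0,-0.001],"fingers":0},{"rot":[0,0,0],"translation":[-0.001,0,0],"fingers":0},{"rot":[0,0,0],"translation":[-0.0005,0,0],"fingers":0},{"rot":[0,0,0],"translation":[0,0,0],"fingers":0}]}}

```text
clock: 8.15
position: [0.4878, -0.0385, 0.106]
tool_rot: [-0.01, -0.097, 0.995, 0.0]
ft_force: [-22.1, -4.6, 4.3]
grip_width: 0.0002
grasp_force: 11.1
```

```bash
python3 -c "
from h import *
st()
for cam in('scene','top'):
    arm.camera(cam)
    for n in ['lid_face','keeper']:
        for d in arm.spot_point(n,cam)[:1]: print(n,d['conf'],(case(world(d['point'],cam))*1e3).round(1))"
```

```text
t 8.15 TCP case mm [-5.56e+01  1.00e-01  1.06e+02] F case [-22.6  -0.2   4.3] w 0.0002
lid_face 0.84 [-47.9  -4.3 119.9]
keeper 0.74 [-20.7  -1.6 141. ]
keeper 0.58 [-17.4   2.4 142. ]
```

>>> {"fn": "drive_tool", "kwargs": {"rows": [{"rot":[0,0,0],"translation":[-0.0008,0,0],"fingers":0},{"rot":[0,0,0],"translation":[0,0,0],"fingers":0},{"rot":[0,0,0],"translation":[0.008,0,0],"fingers":0},{"rot":[0,0,0],"translation":[0.015,0,-0.01],"fingers":0},{"rot":[0,0,0],"translation":[0.0,0,-0.05],"fingers":0},{"rot":[0,0,0],"translation":[0,0,-0.06],"fingers":0.5},{"rot":[0,0,0],"translation":[0,0,-0.06],"fingers":0.5},{"rot":[0,0,0],"translation":[0,0,0],"fingers":0.5}]}}

```text
clock: 9.45
position: [0.4796, -0.0409, 0.2937]
tool_rot: [0.006, -0.098, 0.995, -0.0]
ft_force: [0.2, 0.7, 0.3]
grip_width: 0.0287
grasp_force: 0.0
```

```bash
cat > fit2.py <<'E'
from h import *
from scipy.optimize import least_squares
import sys
st(); D=[]
for cam in('scene','top'):
    im=arm.camera(cam); cv2.imwrite("pics/%s_%s.png"%(cam,sys.argv[1]),im)
    for n in ['lid_face','keeper','pivot','lever_tip','bail_bar','pull']:
        for d in arm.spot_point(n,cam)[:2]:
            p=world(d['point'],cam); print(n,round(d['conf'],2),(case(p)*1e3).round(1))
            if d['conf']>.3: D.append((n,p))
f=lambda v:np.concatenate([(model([X0,Y0,YAW,*v])[n]-p)for n,p in D])/.004
r=least_squares(f,[.03,1.1,2.5],loss="soft_l1");print("lid,lever,bail",r.x)
for k,p in model([X0,Y0,YAW,*r.x]).items(): print(k,(case(p)*1e3).round(1))
E
python3 fit2.py b
```

```text
t 9.45 TCP case mm [-64.   -0.6 293.7] F case [0.3 0.7 0.3] w 0.0287
lid_face 0.72 [-52.3  -4.8 121.3]
lid_face 0.67 [-25.8  -0.6 140.2]
keeper 0.91 [-22.8   0.9 140.5]
keeper 0.2 [ 40.3  -3.2 239.9]
pivot 0.56 [ 31.1  -3.7 145.5]
lever_tip 0.77 [ 51.2  -2.2 203.3]
lever_tip 0.68 [ 40.   -2.6 238.3]
bail_bar 0.49 [ 26.3   0.4 215.7]
bail_bar 0.24 [ 50.2  -1.4 200.6]
pull 0.64 [ 39.7   0.  242.1]
lid_face 0.63 [-46.9   0.4 120.3]
keeper 0.67 [-19.6   0.  138.9]
pivot 0.75 [ 29.7  -0.8 145.4]
pivot 0.21 [ 25.9  -1.8 215.6]
lever_tip 0.6 [ 2.85e+01 -2.00e-01  2.16e+02]
lever_tip 0.44 [ 55.6   3.6 208.9]
bail_bar 0.49 [ 25.1  -3.1 214.4]
pull 0.45 [ 45.4   1.4 239.2]
lid,lever,bail [0.003484   1.26737875 2.68673893]
case [0. 0. 0.]
lid_face [-45.4   0.  119.8]
keeper [-20.8   0.  141.4]
pivot [ 30.  -0. 144.]
lever_tip [ 42.8   0.  205. ]
bail_bar [ 26.5   0.  218.9]
pull [ 41.3   0.  241.4]
hinge [ 36.    0.  156.6]
```

>>> {"fn": "drive_tool", "kwargs": {"rows": [{"rot":[0,0,0],"translation":[-0.053,0.0005,0],"fingers":0.5},{"rot":[0,0,0],"translation":[-0.053,0,0],"fingers":0.5},{"rot":[0,0,0],"translation":[0,0,0.02],"fingers":0.5},{"rot":[0,0,0],"translation":[0,0,0],"fingers":0.5}]}}

```text
clock: 10.65
position: [0.5785, -0.0198, 0.2671]
tool_rot: [-0.002, -0.098, 0.995, -0.0]
ft_force: [-0.1, 0.4, -0.3]
grip_width: 0.0441
grasp_force: 0.0
```

```bash
python3 -c "
from h import *
st()
s=arm.state();print(Rm(s['tool_rot'])[:,2])
im=arm.camera('top');cv2.imwrite('pics/c.png',cv2.resize(im[90:250,190:370],None,fx=4,fy=3.7,interpolation=cv2.INTER_CUBIC)[:592])
im=arm.camera('scene');cv2.imwrite('pics/d.png',cv2.resize(im[70:250,230:420],None,fx=3.3,fy=3.3,interpolation=cv2.INTER_CUBIC)[:592])"
```

```text
t 10.65 TCP case mm [ 37.1   0.8 267.1] F case [-0.1  0.4 -0.3] w 0.0441
[-3.63964149e-03 -4.32764207e-04 -9.99993283e-01]
```

View pics/d.png

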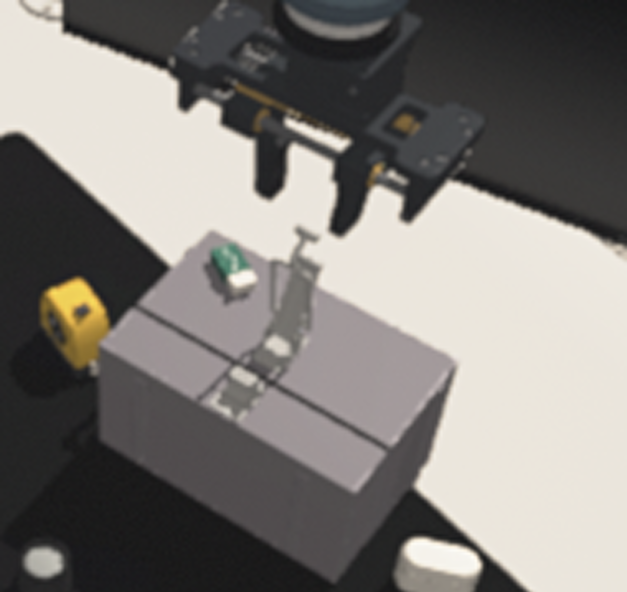

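>>> {"fn": "drive_tool", "kwargs": {"rows": [{"rot":[0,0,0],"translation":[-0.004,-0.001,0.018],"fingers":0.5},{"rot":[0,0,0],"translation":[0,0,0.018],"fingers":0.5},{"rot":[0,0,0],"translation":[0,0,0],"fingers":0.5},{"rot":[0,0,0],"translation":[0,0,0],"fingers":0.1},{"rot":[0,0,0],"translation":[0,0,0],"fingers":0.1},{"rot":[0,0,0],"translation":[0,0,0],"fingers":0.1},{"rot":[0,0,0],"translation":[0,0,0],"fingers":0.1}], "grip_force": 6}}

```text
clock: 11.62
position: [0.5839, -0.0197, 0.2332]
tool_rot: [0.0, -0.098, 0.995, 0.0]
ft_force: [0.5, 1.6, 3.4]
grip_width: 0.0176
grasp_force: 6.0
```

```bash
python3 -c "
from h import *
st();print(arm.state()['grasp_force'])
# pull path
d=lambda a:np.array([np.cos(a),np.sin(a)])
def fk(lev,b):
    h=np.array([30,144])+14*d(lev-.14); u=np.array([-np.cos(b),np.sin(b)]);n=np.array([np.sin(b),np.cos(b)])
    return h+63*u, h+83*u+18*n
from scipy.optimize import fsolve
def ik(bar,g): 
    s=fsolve(lambda v:fk(*v)[0]-bar,g); return s
print(fk(1.105,1.404))
for b in (1.2,1,.8,.6,.4,.2): print(b,*[ (l,fk(l,b)[0].round(1),fk(l,b)[1].round(1)) for l in (1.1,1.4,1.8)])
k=np.array([-20.3-3.8,141.5-.5])
for off in ((-10,14),(-8,12),(-7.5,5),(-7.5,0),(-4,0),(0,0)):
    s=ik(k+off,[1.9,.2]); print(off,s.round(3),fk(*s)[1].round(1))
"
```

```text
t 11.625 TCP case mm [ 4.240e+01 -2.000e-01  2.332e+02] F case [0.8 1.5 3.4] w 0.0176
6.000020429491997
(array([ 27.5123246 , 217.63435276]), array([ 41.94203554, 240.34521893]))
1.2 (1.1, array([ 15.2, 214.2]), array([ 24.7, 239.4])) (1.4, array([ 11.5, 216. ]), array([ 21. , 241.2])) (1.8, array([  5.9, 216.7]), array([ 15.5, 241.8]))
1 (1.1, array([  4. , 208.5]), array([  8.3, 235. ])) (1.4, array([2.000e-01, 2.103e+02]), array([  4.6, 236.9])) (1.8, array([ -5.3, 211. ]), array([ -0.9, 237.5]))
0.8 (1.1, array([ -5.9, 200.7]), array([ -6.9, 227.5])) (1.4, array([ -9.6, 202.5]), array([-10.6, 229.4])) (1.8, array([-15.1, 203.1]), array([-16.2, 230. ]))
0.6 (1.1, array([-14., 191.]), array([-20.3, 217.2])) (1.4, array([-17.7, 192.9]), array([-24.1, 219.1])) (1.8, array([-23.2, 193.5]), array([-29.6, 219.7]))
0.4 (1.1, array([-20., 180.]), array([-31.4, 204.4])) (1.4, array([-23.7, 181.9]), array([-35.2, 206.2])) (1.8, array([-29.3, 182.5]), array([-40.7, 206.8]))
0.2 (1.1, array([-23.7, 168. ]), array([-39.7, 189.6])) (1.4, array([-27.5, 169.8]), array([-43.5, 191.5])) (1.8, array([-33. , 170.5]), array([-49. , 192.1]))
(-10, 14) [ 1.794 -0.047] [-54.9 172. ]
(-8, 12) [ 1.661 -0.079] [-53.5 169.4]
(-7.5, 5) [ 1.693 -0.192] [-54.7 159.9]
(-7.5, 0) [ 1.777 -0.273] [-55.7 152.9]
(-4, 0) [ 1.522 -0.269] [-52.2 153. ]
(0, 0) [ 1.182 -0.242] [-47.8 153.7]
```

>>> {"fn": "drive_tool", "kwargs": {"rows": [{"rot":[0,0,0],"translation":[0.017,0,-0.001],"fingers":0.1},{"rot":[0,0,0],"translation":[0.01,0,0.002],"fingers":0.1},{"rot":[0,0,0],"translation":[0.01,0,0.0025],"fingers":0.1},{"rot":[0,0,0],"translation":[0.015,0,0.0075],"fingers":0.1},{"rot":[0,0,0],"translation":[0.014,0,0.01],"fingers":0.1},{"rot":[0,0,0],"translation":[0,0,0],"fingers":0.1}], "grip_force": 8}}

```text
clock: 12.38
position: [0.5178, -0.0328, 0.2114]
tool_rot: [-0.001, -0.098, 0.995, 0.0]
ft_force: [-2.8, 2.9, 1.1]
grip_width: 0.0177
grasp_force: 8.0
```

```bash
python3 fit2.py e
```

```text
t 12.375 TCP case mm [-2.500e+01 -2.000e-01  2.114e+02] F case [-2.1  3.4  1.1] w 0.0177
lid_face 0.75 [-24.3   2.1 138.5]
lid_face 0.71 [-49.6  -0.2 118.4]
keeper 0.61 [-23.8  -0.  139.5]
pivot 0.58 [ 30.5  -2.6 146.3]
pivot 0.41 [   1.6 -166.5   -2.7]
lever_tip 0.53 [ 38.3  -1.5 205. ]
bail_bar 0.44 [-18.9  -2.4 191.7]
pull 0.48 [-25.7  -0.8 216.9]
lid_face 0.7 [-46.8  -2.7 117.3]
keeper 0.63 [-18.2   1.9 143.4]
pivot 0.68 [ 33.6  -0.3 145.3]
lid,lever,bail [0.00309172 1.3444096  1.91131684]
case [0. 0. 0.]
lid_face [-45.4   0.  119.9]
keeper [-20.7  -0.  141.4]
pivot [ 30.  -0. 144.]
lever_tip [ 38.1  -0.  205.8]
bail_bar [-18.1  -0.  190.9]
pull [-25.3  -0.  216.8]
hinge [ 35.    0.  157.1]
```

>>> {"fn": "drive_tool", "kwargs": {"rows": [{"rot":[0,0,0],"translation":[0.011,0,0.012],"fingers":0.1},{"rot":[0,0,0],"translation":[0.009,0,0.014],"fingers":0.1},{"rot":[0,0,0],"translation":[0.0065,0,0.01],"fingers":0.1},{"rot":[0,0,0],"translation":[0.004,0,0.006],"fingers":0.1},{"rot":[0,0,0],"translation":[0,0,0],"fingers":0.1}]}}

```text
clock: 13.7
position: [0.489, -0.0388, 0.1693]
tool_rot: [0.0, -0.098, 0.995, -0.0]
ft_force: [0.3, 3.5, -0.8]
grip_width: 0.0178
grasp_force: 8.0
```

```bash
python3 fit2.py f; python3 -c "
import cv2
im=cv2.imread('pics/scene_f.png');cv2.imwrite('pics/g.png',cv2.resize(im[120:230,250:370],None,fx=5,fy=5,interpolation=cv2.INTER_CUBIC))"
```

```text
t 13.7 TCP case mm [-54.4  -0.4 169.3] F case [ 0.9  3.4 -0.8] w 0.0178
lid_face 0.72 [-51.2  -4.7 121.7]
keeper 0.68 [-23.7   0.5 139.5]
pivot 0.78 [ 29.2  -2.7 143.1]
pivot 0.67 [-24.9  -0.5 139.2]
bail_bar 0.49 [-34.7   0.4 156.2]
bail_bar 0.18 [-53.9  -0.7 120. ]
pull 0.4 [-53.1  -0.9 174.9]
pull 0.28 [-52.4  -6.8 121.1]
lid_face 0.53 [-47.9   0.9 116.2]
pivot 0.83 [ 34.4   2.3 146.2]
lid,lever,bail [0.03318813 1.7643008  1.74759862]
case [0. 0. 0.]
lid_face [-48.8  -0.  118.4]
keeper [-24.8   0.  140.8]
pivot [ 30.  -0. 144.]
lever_tip [ 12.2  -0.  203.7]
bail_bar [-33.7   0.  156.9]
pull [-54.   -0.  174.6]
hinge [ 29.3   0.  158. ]
```

View pics/g.png

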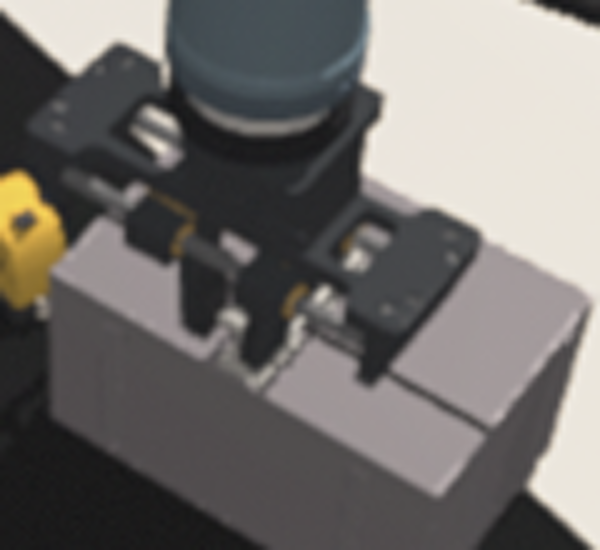

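>>> {"fn": "drive_tool", "kwargs": {"rows": [{"rot":[0,0,0],"translation":[0,0,0.004],"fingers":0.1},{"rot":[0,0,0],"translation":[0,0,0.004],"fingers":0.1},{"rot":[0,0,0],"translation":[0.0005,0,0.003],"fingers":0.1},{"rot":[0,0,0],"translation":[0,0,0],"fingers":0.1}]}}

```text
clock: 14.9
position: [0.4878, -0.0391, 0.1583]
tool_rot: [-0.001, -0.098, 0.995, 0.0]
ft_force: [-2.6, 4.5, 0.2]
grip_width: 0.0176
grasp_force: 8.0
```

```bash
python3 -c "
from h import *
st()"
```

```text
t 14.9 TCP case mm [-55.7  -0.4 158.3] F case [-1.7  4.9  0.2] w 0.0176
```

>>> {"fn": "drive_tool", "kwargs": {"rows": [{"rot":[0,0,0],"translation":[0,0.001,0.003],"fingers":0.1},{"rot":[0,0,0],"translation":[0,0,0.003],"fingers":0.1},{"rot":[0,0,0],"translation":[0,0,0.002],"fingers":0.1},{"rot":[0,0,0],"translation":[0,0,0],"fingers":0.1}]}}

```text
clock: 15.4
position: [0.4879, -0.0386, 0.1505]
tool_rot: [-0.0, -0.098, 0.995, -0.0]
ft_force: [-3.8, 0.6, 0.1]
grip_width: 0.0179
grasp_force: 8.0
```

```bash
python3 -c "
from h import *
st()"
```

```text
t 15.4 TCP case mm [-5.550e+01  1.000e-01  1.505e+02] F case [-3.6  1.3  0.1] w 0.0179
```

>>> {"fn": "drive_tool", "kwargs": {"rows": [{"rot":[0,0,0],"translation":[0.0005,0,0.002],"fingers":0.1},{"rot":[0,0,0],"translation":[0,0,0.001],"fingers":0.1},{"rot":[0,0,0],"translation":[0,0,0.001],"fingers":0.1},{"rot":[0,0,0],"translation":[0,0,0],"fingers":0.1}]}}

```text
clock: 15.9
position: [0.4881, -0.0383, 0.1468]
tool_rot: [0.0, -0.098, 0.995, -0.0]
ft_force: [-2.3, -0.1, 0.1]
grip_width: 0.018
grasp_force: 8.0
```

```bash
python3 fit2.py h; python3 -c "
import cv2
im=cv2.imread('pics/scene_h.png');cv2.imwrite('pics/i.png',cv2.resize(im[150:220,260:350],None,fx=6.6,fy=6.6,interpolation=cv2.INTER_CUBIC))"
```

```text
t 15.9 TCP case mm [-55.2   0.3 146.8] F case [-2.3  0.3  0.1] w 0.018
lid_face 0.88 [-50.6  -4.6 119.2]
keeper 0.59 [-24.4  -2.  139. ]
pivot 0.81 [ 29.3  -2.  146.4]
lever_tip 0.49 [-161.2  353.9   -2.9]
lever_tip 0.37 [-2.2  2.9  2.3]
bail_bar 0.55 [-30.8  -2.4 140.8]
pull 0.61 [-52.2  -3.2 150.1]
lid_face 0.75 [-46.6   1.5 116.8]
lid_face 0.48 [ 30.1   3.8 146.3]
keeper 0.79 [-18.4   3.6 141.9]
keeper 0.44 [ 72.7  68.9 130.4]
pivot 0.61 [ 32.4   1.9 144.9]
pull 0.59 [ 4.8 -0.2  1.1]
lid,lever,bail [-0.00876734  4.17811087  4.17107974]
case [0. 0. 0.]
lid_face [-44.   -0.  120.4]
keeper [-19.1  -0.  141.7]
pivot [ 30.  -0. 144.]
lever_tip [ 3.6 -0.  87.6]
bail_bar [-41.7   0.  132.6]
pull [-61.9   0.  150.5]
hinge [ 21.3  -0.  133.1]
```

View pics/i.png

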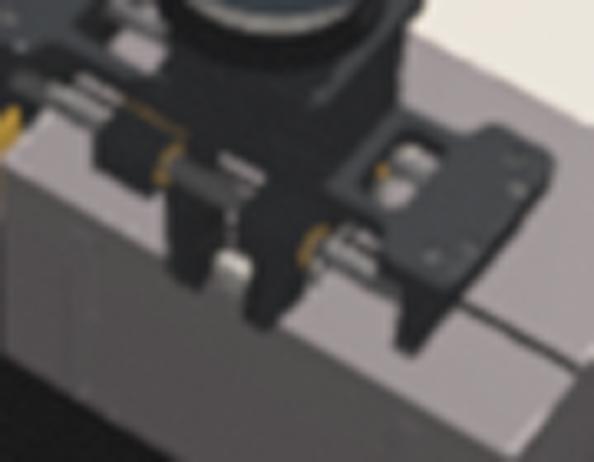

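>>> {"fn": "drive_tool", "kwargs": {"rows": [{"rot":[0,0,0],"translation":[-0.002,0,0],"fingers":0.1},{"rot":[0,0,0],"translation":[-0.002,0,0],"fingers":0.1},{"rot":[0,0,0],"translation":[-0.0015,0,0],"fingers":0.1},{"rot":[0,0,0],"translation":[0,0,0],"fingers":0.1}]}}

```text
clock: 17.1
position: [0.4933, -0.0371, 0.1467]
tool_rot: [-0.0, -0.098, 0.995, -0.0]
ft_force: [-3.3, -2.3, -0.4]
grip_width: 0.0177
grasp_force: 8.0
```

```bash
python3 -c "
from h import *
st()"
```

```text
t 17.1 TCP case mm [-49.9   0.4 146.7] F case [-3.7 -1.6 -0.4] w 0.0177
```

>>> {"fn": "drive_tool", "kwargs": {"rows": [{"rot":[0,0,0],"translation":[-0.001,0,-0.001],"fingers":0.1},{"rot":[0,0,0],"translation":[0,0,-0.002],"fingers":0.1},{"rot":[0,0,0],"translation":[0,0,0],"fingers":0.1}]}}

```text
clock: 17.48
position: [0.4943, -0.0369, 0.1496]
tool_rot: [0.0, -0.098, 0.995, -0.0]
ft_force: [-1.5, -3.2, -4.2]
grip_width: 0.0178
grasp_force: 8.0
```

```bash
python3 -c "
from h import *
st()"
```

```text
t 17.475 TCP case mm [-48.8   0.5 149.6] F case [-2.1 -2.8 -4.2] w 0.0178
```

>>> {"fn": "drive_tool", "kwargs": {"rows": [{"rot":[0,0,0],"translation":[0,0,0.0025],"fingers":0.1},{"rot":[0,0,0],"translation":[0,0,0],"fingers":0.1},{"rot":[0,0,0],"translation":[0,0,0],"fingers":0.5},{"rot":[0,0,0],"translation":[0,0,0],"fingers":0.5},{"rot":[0,0,0],"translation":[0,0,0],"fingers":0.5},{"rot":[0,0,0],"translation":[0,0,-0.02],"fingers":0.5},{"rot":[0,0,0],"translation":[0.02,0,-0.05],"fingers":0.5},{"rot":[0,0,0],"translation":[0.06,0,-0.06],"fingers":0.0},{"rot":[0,0,0],"translation":[0.02,0,0],"fingers":0.0},{"rot":[0,0,0],"translation":[0,0,0],"fingers":0.0}]}}

```text
clock: 18.73
position: [0.4111, -0.0533, 0.2619]
tool_rot: [0.001, -0.098, 0.995, 0.0]
ft_force: [-0.5, 0.1, 0.2]
grip_width: 0.0159
grasp_force: 0.0
```

```bash
python3 fit2.py j; python3 -c "
import cv2
im=cv2.imread('pics/scene_j.png');cv2.imwrite('pics/k.png',cv2.resize(im[120:220,250:370],None,fx=6,fy=6,interpolation=cv2.INTER_CUBIC))"
```

```text
t 18.725 TCP case mm [-133.7    0.6  261.9] F case [-0.5  0.2  0.2] w 0.0159
lid_face 0.65 [-52.5  -2.2 121.3]
keeper 0.72 [-24.    1.1 144.4]
keeper 0.61 [-53.3  -2.9 121.9]
pivot 0.91 [ 32.6  -0.5 143.8]
lever_tip 0.48 [ 48.4  -4.6 200.4]
lever_tip 0.23 [-26.3  -2.2 140.8]
bail_bar 0.61 [-25.7  -0.2 139.3]
bail_bar 0.6 [-48.6   0.9 152.9]
pull 0.39 [-45.3   1.7 153. ]
lid_face 0.82 [-48.4   1.  120. ]
lid_face 0.37 [ 70.2  69.4 130.5]
keeper 0.69 [-17.8   0.3 142.9]
keeper 0.58 [-41.4   4.9 153.8]
pivot 0.68 [ 34.3   2.4 144.7]
lever_tip 0.5 [ 51.9   3.1 205.9]
bail_bar 0.64 [-25.7  -2.2 140.9]
bail_bar 0.3 [-19.7   1.6 142.2]
pull 0.4 [-43.7   2.5 152. ]
lid,lever,bail [0.02823697 1.14841479 0.9120755 ]
case [0. 0. 0.]
lid_face [-48.2   0.  118.7]
keeper [-24.1  -0.  140.9]
pivot [ 30.  -0. 144.]
lever_tip [ 49.9   0.  203. ]
bail_bar [-23.8   0.  141.1]
pull [-47.4  -0.  153.9]
hinge [ 37.5  -0.  155.8]
```

View pics/k.png

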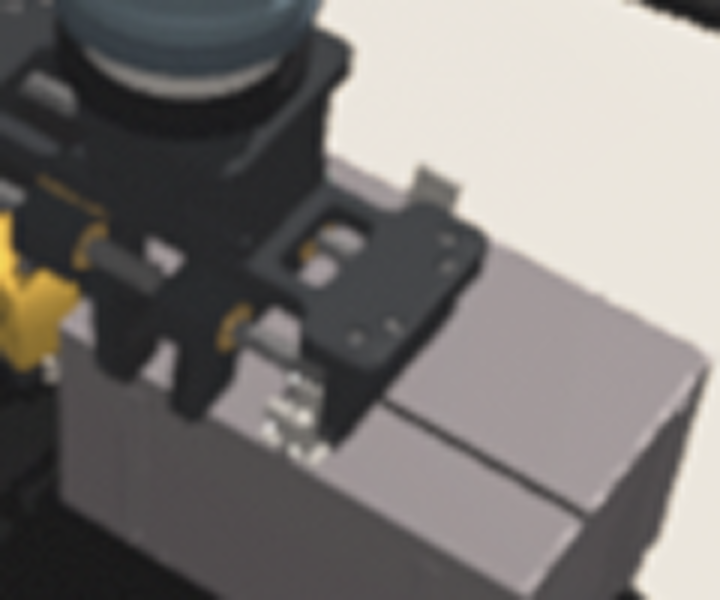

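>>> {"fn": "drive_tool", "kwargs": {"rows": [{"rot":[0,0,0],"translation":[-0.054,0,0],"fingers":0},{"rot":[0,0,0],"translation":[-0.054,0,0],"fingers":0},{"rot":[0,0,0],"translation":[-0.052,-0.0005,0],"fingers":0},{"rot":[0,0,0],"translation":[0,0,0.03],"fingers":0},{"rot":[0,0,0],"translation":[0,0,0.032],"fingers":0},{"rot":[0,0,0],"translation":[-0.008,0,0],"fingers":0},{"rot":[0,0,0],"translation":[0,0,0],"fingers":0}]}}

```text
clock: 20.3
position: [0.5778, -0.0208, 0.2006]
tool_rot: [0.001, -0.098, 0.995, -0.0]
ft_force: [-0.3, -0.4, -0.0]
grip_width: 0.0003
grasp_force: 0.0
```

```bash
python3 -c "
from h import *
st()"
```

```text
t 20.3 TCP case mm [ 3.620e+01 -1.000e-01  2.006e+02] F case [-0.3 -0.3 -0. ] w 0.0003
```

>>> {"fn": "drive_tool", "kwargs": {"rows": [{"rot":[0,0,0],"translation":[-0.003,0,0.001],"fingers":0},{"rot":[0,0,0],"translation":[-0.004,0,0.002],"fingers":0},{"rot":[0,0,0],"translation":[-0.004,0,0.002],"fingers":0},{"rot":[0,0,0],"translation":[-0.005,0,0.003],"fingers":0},{"rot":[0,0,0],"translation":[-0.005,0,0.003],"fingers":0}]}}

```text
clock: 20.92
position: [0.5977, -0.017, 0.1885]
tool_rot: [0.0, -0.098, 0.995, -0.0]
ft_force: [-0.9, -0.5, 3.3]
grip_width: 0.0006
grasp_force: 2.0
```

```bash
python3 -c "
from h import *
st()"
```

```text
t 20.925 TCP case mm [ 5.640e+01 -1.000e-01  1.885e+02] F case [-1.  -0.3  3.3] w 0.0006
```

>>> {"fn": "drive_tool", "kwargs": {"rows": [{"rot":[0,0,0],"translation":[-0.004,0,0.004],"fingers":0},{"rot":[0,0,0],"translation":[-0.004,0,0.004],"fingers":0},{"rot":[0,0,0],"translation":[-0.003,0,0.0045],"fingers":0},{"rot":[0,0,0],"translation":[-0.003,0,0.005],"fingers":0}]}}

```text
clock: 21.42
position: [0.6111, -0.014, 0.1706]
tool_rot: [0.0, -0.098, 0.995, 0.0]
ft_force: [0.4, -0.6, 2.9]
grip_width: 0.0003
grasp_force: 1.3
```

```bash
python3 fit2.py m | egrep "^t|lid_f|keep|lever|bail"
```

```text
t 21.425 TCP case mm [7.020e+01 1.000e-01 1.706e+02] F case [ 0.3 -0.7  2.9] w 0.0003
lid_face 0.73 [-49.   -1.4 120.4]
lid_face 0.44 [-19.8  -2.  139.2]
keeper 0.78 [-20.8  -0.7 143.2]
lever_tip 0.66 [ 86.1  -1.7 174.3]
bail_bar 0.59 [-20.9  -2.1 141. ]
lid,lever,bail [-0.01313004  0.40336137  0.29123334]
lid_face [-43.5  -0.  120.6]
keeper [-18.5   0.  141.8]
lever_tip [ 84.7   0.  173.9]
bail_bar [-19.1   0.  140.6]
```

>>> {"fn": "drive_tool", "kwargs": {"rows": [{"rot":[0,0,0],"translation":[-0.003,0,0.005],"fingers":0},{"rot":[0,0,0],"translation":[-0.002,0,0.005],"fingers":0},{"rot":[0,0,0],"translation":[-0.001,0,0.004],"fingers":0},{"rot":[0,0,0],"translation":[-0.001,0,0.003],"fingers":0},{"rot":[0,0,0],"translation":[0,0,0.002],"fingers":0},{"rot":[0,0,0],"translation":[0,0,0],"fingers":0}]}}

```text
clock: 22.88
position: [0.6176, -0.0128, 0.1518]
tool_rot: [-0.0, -0.098, 0.995, -0.0]
ft_force: [-0.1, -0.4, -0.2]
grip_width: 0.0005
grasp_force: 0.0
```

```bash
python3 -c "
from h import *
st()"
```

```text
t 22.875 TCP case mm [ 76.8   0.  151.8] F case [-0.1 -0.3 -0.2] w 0.0005
```

>>> {"fn": "drive_tool", "kwargs": {"rows": [{"rot":[0,0,0],"translation":[0,0,0.001],"fingers":0},{"rot":[0,0,0],"translation":[0,0,0.001],"fingers":0},{"rot":[0,0,0],"translation":[0,0,0.001],"fingers":0},{"rot":[0,0,0],"translation":[0,0,0],"fingers":0}]}}

```text
clock: 23.38
position: [0.6178, -0.0128, 0.1504]
tool_rot: [0.0, -0.098, 0.995, 0.0]
ft_force: [-3.9, -0.2, 11.2]
grip_width: 0.0005
grasp_force: 5.4
```

Stop reached at z ≈ 150 mm, as for a flat lever. I'll retreat and check.

>>> {"fn": "drive_tool", "kwargs": {"rows": [{"rot":[0,0,0],"translation":[0,0,0.0005],"fingers":0},{"rot":[0,0,0],"translation":[0,0,0],"fingers":0},{"rot":[0,0,0],"translation":[0,0,-0.02],"fingers":0},{"rot":[0,0,0],"translation":[0,0,-0.06],"fingers":0},{"rot":[0,0,0],"translation":[0.06,0,-0.06],"fingers":0},{"rot":[0,0,0],"translation":[0.06,0,-0.02],"fingers":0},{"rot":[0,0,0],"translation":[0.06,0,0],"fingers":0},{"rot":[0,0,0],"translation":[0.04,0.04,0],"fingers":0},{"rot":[0,0,0],"translation":[0,0.05,0],"fingers":0},{"rot":[0,0,0],"translation":[0,0,0],"fingers":0}]}}

```text
clock: 24.62
position: [0.3997, 0.0386, 0.2928]
tool_rot: [0.001, -0.101, 0.995, 0.001]
ft_force: [-0.0, -0.6, -0.1]
grip_width: 0.0009
grasp_force: 0.0
```

```bash
python3 fit2.py n | egrep "^t|lid|keep|lever|bail"; python3 -c "
from h import *
im=cv2.imread('pics/scene_n.png');cv2.imwrite('pics/o.png',cv2.resize(im[110:290,200:400],None,fx=3.3,fy=3.3,interpolation=cv2.INTER_CUBIC))
for n in ['eraser','tape_measure','earbud_case','loupe','usb_stick','highlighter']:
    for d in arm.search_frame(n,'scene')[:1]: print(n,round(d['conf'],2),world(d['point'],'scene').round(3))"
```

```text
t 24.625 TCP case mm [-126.9   92.9  292.8] F case [-0.2 -0.6 -0.1] w 0.0009
lid_face 0.76 [-50.4  -3.4 120.7]
keeper 0.62 [-22.4   1.  143.2]
lever_tip 0.58 [ 93.   -2.1 148.1]
bail_bar 0.67 [-21.4  -1.9 140.1]
lever_tip 0.56 [ 95.1   5.  155.1]
bail_bar 0.65 [-1.561e+02  3.563e+02 -1.000e-01]
lid,lever,bail [ 0.02356339  0.01136661 -0.15522763]
lid_face [-47.7  -0.  118.9]
keeper [-23.5   0.  141. ]
lever_tip [ 91.9   0.  150.7]
bail_bar [-18.2   0.  131.8]
eraser 0.58 [0.589 0.051 0.145]
tape_measure 0.98 [0.518 0.147 0.042]
earbud_case 0.7 [ 0.571 -0.193  0.035]
loupe 0.58 [ 0.356 -0.002  0.026]
usb_stick 0.65 [ 0.4   -0.147  0.005]
highlighter 0.72 [0.313 0.284 0.01 ]
```

View pics/o.png

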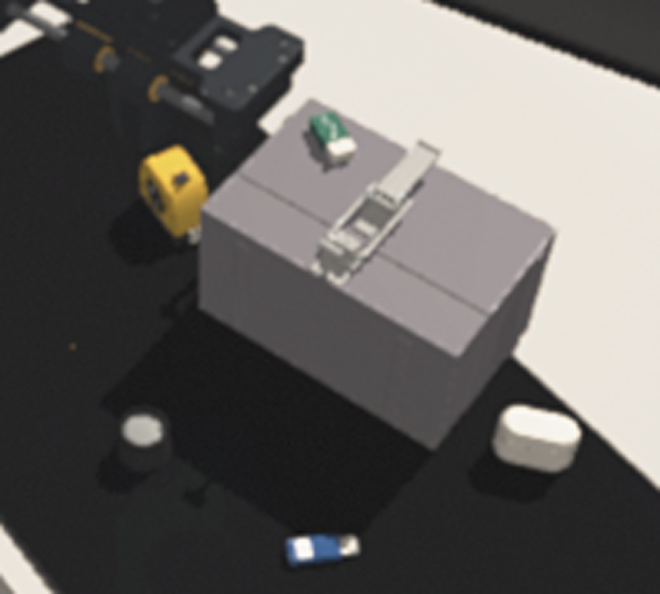

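The picture shows the lever lying flat (tip near 428,150), the bail around the keeper (near 335,255), the seam closed, and the small things where they were. I'm handing it in.

```bash
python3 -c "
from h import *
print(arm.close_job())"
```

```text
the job is handed in; nothing more can be done
None
```

I shut the lid and bedded it at about 22 N, hooked the bail and let it go, and pressed the lever flat at about 11 N. I handed the job in at about 25 s; the last picture shows the latch closed and the small things in place, but the system reported no pass or fail.

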